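# Thread two square-bored spacers onto a conveyor stub shaft

### The job

The bottle conveyor's stub shaft stands upright in its bearing; its sprocket is on, and it has stopped at no particular angle. Thread the two square-bored spacers over it in order of size: the large blue one first, fully home on the sprocket's hub, then the small green one, fully home on top of the blue. Turn each by feel until it drops over its square, guide it down in the fingers rather than pushing hard or letting it fall, leave both sitting flat, and do not disturb the other things on the table.

Things in the scene. Friction and masses are not known exactly. Their poses are not given: they have to be found in the camera images.
- seat (a point): point on the shaft's axis on top of the sprocket's hub, 44 mm across, where the blue spacer comes to rest. Its axes are the stand's (z up), NOT the shaft's. Grey sprocket 89 mm across, top 11 mm below it; dark foot plate 116 x 116 mm, bolted down, top 50 mm below it. Shaft and sprocket turn together in the bearing with a stiff drag of 0.15 N m; their angle is not measured. Push with no more than 25 N
- shoulder (a point): on the axis, 26 mm above seat, at the top of the lower square of the bright steel shaft: 26 mm across flats, its top 3.5 mm bevelled to 21 mm, upright corners broken 2 mm. A spacer slides on only when its bore's sides lie along the square's to about 5 degrees, so a turn of at most 45 degrees one way or the other always fits; the nearer to fitting, the lower it sits on the bevels. Stand axes
- shaft_end (a point): on the axis, 55 mm above seat, at the upper end of the shaft. The upper square, in line with the lower one, is 18 mm across flats and runs from shoulder to here, its last 3 mm bevelled to 14 mm, corners broken 1.5 mm. Stand axes, z up
- large_centre (a point): centre of the large blue spacer, half-way up: plastic collar 54 mm across, 28 mm thick, about 110 g, lying flat; square through bore 28 mm, edges bevelled 1.5 mm; z is the bore's axis, x and y are square to its sides. It passes the upper square at any angle and is stopped by the lower one, its underside 20 to 26 mm above seat, until turned to fit. Home: centre 14 mm above seat
- small_centre (a point): centre of the small green spacer, half-way up: plastic collar 42 mm across, 24 mm thick, about 60 g, lying flat; square through bore 20 mm, edges bevelled 1.5 mm; z is the bore's axis, x and y are square to its sides. Unless it fits, the upper square stops it with its underside 52 to 55 mm above seat. Home on the blue one: centre 40 mm above seat
- handle_top (a point): middle of the top bar of the table's push handle, a grey tube hoop that stands upright along the table's right edge, 0.42 m long from near to far and 0.38 m high over the table: swing in above it or round its near end; fixed, world axes
- caliper: grey vernier caliper, 150 mm long, lying loose on the table; a bystander to be left where it is; origin at the middle of its underside
- tape_measure: yellow tape measure, 34 x 79 x 57 mm, lying loose on the table; a bystander to be left where it is; origin at the middle of its underside
- pliers: red-handled pliers, 178 mm long, lying loose on the table; a bystander to be left where it is; origin at the middle of its underside
- thread_tape: white roll of thread tape, 54 mm across, lying loose on the table; a bystander to be left where it is; origin at the middle of its underside
Mind the look-alikes: they are no part of the job. Of the things that look like the part that bears small_centre, the larger one is meant.

How it is judged (in metres and radians):
On the way, in this order (a step that is already met when the one before it is completed fails the run):
1. the blue spacer is fully home on the sprocket's hub, the green one not yet on the shaft (horizontal distance between large_centre and seat below 0.003 m and z of large_centre in the frame of seat between 0.012 and 0.0165 m and angle between the z axis of large_centre and the z axis of seat, either way round below 0.06 rad and horizontal distance between small_centre and seat above 0.03 m), for 0.2 s.
2. the green spacer is fully home on top of it (horizontal distance between small_centre and seat below 0.003 m and z of small_centre in the frame of seat between 0.0375 and 0.0425 m and angle between the z axis of small_centre and the z axis of seat, either way round below 0.06 rad), for 0.2 s.
At the end, for the whole second after the job is handed in: Both spacers are at rest on the shaft, flat to within 0.06 rad and centred on its axis to within 3 mm: the centre of the blue one 12 to 16.5 mm above seat, that of the green one 37.5 to 42.5 mm above it (all of step 2 and horizontal distance between large_centre and seat below 0.003 m and z of large_centre in the frame of seat between 0.012 and 0.0165 m and angle between the z axis of large_centre and the z axis of seat, either way round below 0.06 rad and linear speed of each of large_spacer, small_spacer below 0.01 m/s); the robot touches nothing.
It fails at once if a spacer or the fingers are pressed on the shaft, the stand or the other spacer with more than 60 N (contact force between any of large_spacer, small_spacer, the fingers and stand above 60 N or contact force between large_spacer and small_spacer above 60 N).
It fails at once if a spacer falls down the shaft (faster than 0.4 m/s while it is round it) ((horizontal distance between large_centre and seat below 0.012 m and z of large_centre in the frame of seat below 0.06 m and linear speed of large_spacer above 0.4 m/s) or (horizontal distance between small_centre and seat below 0.012 m and z of small_centre in the frame of seat below 0.06 m and linear speed of small_spacer above 0.4 m/s)).
It fails at once if a bystander is moved by more than 30 mm (distance of any of caliper, tape_measure, pliers, thread_tape from where it was at the start of the episode above 0.03 m).
It also fails if it takes over 72 s, if anything falls off the work surface, if the arm or the gripper's body presses on something with over 40 N, if the wrist force passes 120 N, or if a joint passes its speed limit or range.

### The arm

A 6-joint arm with a two-finger parallel gripper is mounted at the origin on a cart in front of the work surface, level with it; the furniture and walls round the work are solid. World frame = base frame: x ahead of the robot, y to its left, z up, the work surface at z = 0. Lengths are in m, angles in degrees, forces in N, time in s.
With the tool pointing down it reaches from about 0.35 to 0.725 m from the base axis. Payload 6 kg.
Tool frame: the origin (TCP) lies between the finger pads; the fingertips stand bot.finger_overhang ahead of it and the grasp point (between the pads) lies 8 mm behind it (bot.finger_overhang is the distance from the TCP to the fingertips, in m); x points along the fingers, y is the direction in which the jaws open and shut, and the axes are right-handed (so a half turn about x gives the same grasp; the last joint's range is limited). The gripper opens to 85 mm and grips with 20 to 120 N. Pads are 22 mm wide; open, the fingers measure 114 mm over their backs; the gripper's body (76 mm by 85 mm) begins 54 mm behind the grasp point. The pads swing forward as they close: fully open they stand 13 mm farther back than shut.
Start: joints at [-51.125, 2.303, 4.859, 0, -92.561, -19.12], TCP at [0.203, -0.565, 0.242] pointing down, gripper open.
Joint ranges: [-146.85, 146.85], [-73.84, 115.35], [-62.03, 85.46], [-188.31, 113.3], [-161.28, -10.13], [-171.36, 171.36]. Speed limits (degrees/s): [147.25, 147.25, 172.46, 180, 180, 180].

### API

Orientations are given as a 3x3 rotation matrix whose columns are the frame's x, y, z axes.
In Python, from plant import bot gives the robot as it stands. Calls block until the motion is done:
- bot.move_to(position, orientation): joint-space move of the TCP to a pose.
- bot.move_linear(position, ori=None, rate=0.15, stop_force=None): straight line of the TCP; ori=None keeps the orientation; rate is the mean speed in m/s. With stop_force (N) it stops when the force on the tool has changed by that much, and returns True; else False.
- bot.move_j(angles): joint-space move.
- bot.gripper_to(opening, strength=None): finger opening in m; strength is the grip in N (None keeps the last); returns when the fingers have stopped.
- bot.sleep(seconds).
- bot.inverse_kinematics(position, orientation): joint angles nearest the present ones, or None.
- bot.sense(): the state.
- bot.read_camera(name): name is "scene" or "top" or "wrist"; returns a dict with "img" (420x560x3 uint8, red, green, blue), "K" (3x3 intrinsics, pixels), "cam_to_world" (4x4, takes a point from camera to world coordinates). Camera axes: x right, y down, z forward; pixel columns grow to the right and rows downward; lengths in m; the calibration is good to about 2 mm. A picture is of the moment at which its call begins. There is no depth.
A pose or a line that the arm cannot do raises bot.MotionError and nothing moves.
- bot.finish_job(): hands the job in, once; it reports no verdict.
The state is a dict: "time_s": time; "qpos": joint angles; "qd": joint speeds; "effort": joint torques, N m; "eef_pos": TCP position; "ee_rot": TCP orientation; "force": force on the tool from outside, world axes, zero at the start; "torque": the same for the moment, N m; "width": finger opening in m.
Only numpy, scipy, OpenCV 4.12 (cv2) and the standard library are available. Lean on these libraries where they do the work, as an engineer would, in place of code of your own. Each camera call takes 0.05 s, during which the arm holds its last target.

## Working session

There is one attempt and no reset: what is moved stays moved. The work goes in short steps, each a Python script; the robot and the scene stay as the last script left them, time stands still between calls to the robot, and variables do not carry over. Pictures are saved under pics/ and viewed, and the job is handed in when it is done.

```bash
mkdir -p pics; ls
python3 - <<'E'
from plant import bot
import cv2
s=bot.sense(); print(s, bot.finger_overhang)
for n in ["scene","top","wrist"]:
    c=bot.read_camera(n); cv2.imwrite(f"pics/{n}0.png",c["img"][:,:,::-1]); print(n,c["K"],c["cam_to_world"].round(4))
E
```

```text
pics
{'time_s': 0.0, 'qpos': array([-5.11239315e+01,  2.33686574e+00,  4.80134694e+00, -2.71864004e-02,
       -9.25620485e+01, -1.91194279e+01]), 'qd': array([-0.03147454, -0.08444963, -0.01176731,  0.01534161, -0.01410625,
       -0.1109964 ]), 'effort': array([-9.47790904e-04, -3.68191016e+01,  3.47408330e+01,  6.93251207e+00,
       -5.52313679e-03,  3.73795842e-06]), 'eef_pos': array([ 0.20278485, -0.56435386,  0.24128503]), 'ee_rot': array([[-6.99763050e-04, -3.38044764e-01,  9.41129772e-01],
       [ 1.62320838e-03,  9.41128379e-01,  3.38045471e-01],
       [-9.99998438e-01,  1.76420146e-03, -1.09849771e-04]]), 'force': array([-1.05570448,  0.49980131, -0.11588798]), 'torque': array([0.05936955, 0.04706918, 0.0070738 ]), 'width': 0.08532681791105251} 0.011
scene [[478.71569485   0.         281.41000679]
 [  0.         478.71569485 215.48948795]
 [  0.           0.           1.        ]] [[-0.7572 -0.3773  0.5331 -0.0898]
 [-0.6531  0.433  -0.6212  0.8363]
 [ 0.0035 -0.8186 -0.5744  1.0059]
 [ 0.      0.      0.      1.    ]]
top [[545.75475226   0.         278.57029901]
 [  0.         545.75475226 213.35775664]
 [  0.           0.           1.        ]] [[ 0.0899 -0.8279  0.5537 -0.3509]
 [-0.9959 -0.069   0.0586 -0.0831]
 [-0.0103 -0.5567 -0.8307  1.6617]
 [ 0.      0.      0.      1.    ]]
wrist [[315.21230877   0.         279.53590494]
 [  0.         315.21230877 205.59890142]
 [  0.           0.           1.        ]] [[-0.3391  0.8924  0.2978  0.1268]
 [ 0.9407  0.3212  0.1087 -0.5927]
 [ 0.0014  0.317  -0.9484  0.373 ]
 [ 0.      0.      0.      1.    ]]
```

View pics/scene0.png

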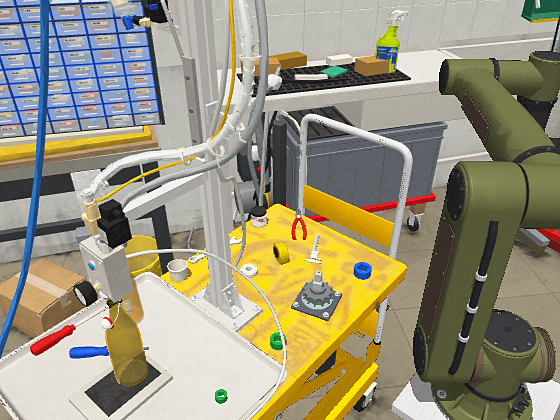

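View pics/top0.png

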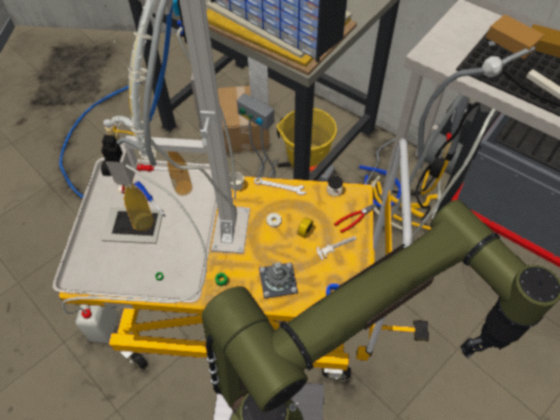

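View pics/wrist0.png

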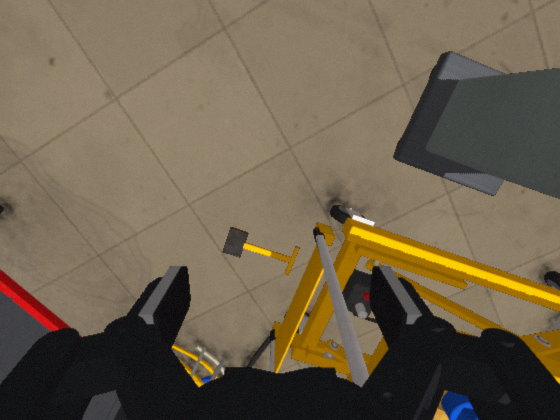

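The scene view shows the stand at about (318,290), the blue spacer at (362,270), the larger green one at (277,341) and the small look-alike at (221,396) on the tray. The arm starts outside the hoop handle. Next I'll locate these by casting rays.

```bash
cat > h.py <<'E'
import numpy as np, cv2
from plant import bot
def ray(c,uv):
    d=np.linalg.inv(c["K"])@np.array([uv[0],uv[1],1.]); T=c["cam_to_world"]
    return T[:3,3], T[:3,:3]@d
def onplane(c,uv,z):
    o,d=ray(c,uv); return o+d*(z-o[2])/d[2]
def cross(c1,u1,c2,u2):
    o1,d1=ray(c1,u1);o2,d2=ray(c2,u2)
    t=np.linalg.lstsq(np.c_[d1,-d2],o2-o1,rcond=None)[0]
    a,b=o1+t[0]*d1,o2+t[1]*d2
    return (a+b)/2,np.linalg.norm(a-b)
def proj(c,p):
    T=np.linalg.inv(c["cam_to_world"]); q=c["K"]@(T[:3,:3]@np.asarray(p)+T[:3,3]); return q[:2]/q[2]
def blobs(img,lo,hi,amin=30):
    hsv=cv2.cvtColor(img,cv2.COLOR_RGB2HSV); m=cv2.inRange(hsv,lo,hi)
    cs,_=cv2.findContours(m,cv2.RETR_EXTERNAL,cv2.CHAIN_APPROX_NONE)
    return sorted([c for c in cs if cv2.contourArea(c)>amin],key=cv2.contourArea,reverse=True)
BLUE=((100,150,50),(125,255,255)); GREEN=((55,120,40),(85,255,255))
def down(yaw): # jaw axis y at yaw deg from world x; tool x down
    a=np.radians(yaw); y=np.array([np.cos(a),np.sin(a),0]); x=np.array([0,0,-1.]); return np.c_[x,y,np.cross(x,y)]
E
python3 - <<'E'
from h import *
C={n:bot.read_camera(n) for n in["scene","top"]}
for n,c in C.items():
    for nm,col in(("B",BLUE),("G",GREEN)):
        for b in blobs(c["img"],*col,20)[:6]:
            r=cv2.boundingRect(b); u=(r[0]+r[2]/2,r[1]+r[3]/2)
            p=onplane(c,u,0.014)
            if 0.2<p[0]<1 and abs(p[1])<.7: print(n,nm,r,cv2.contourArea(b),p.round(3))
S,T=C["scene"],C["top"]
for nm,a,b in(("shaft_end",(319,272),(277,264)),):
    print(nm,cross(S,a,T,b))
# handle corners
for a in((303,118),(408,150)): print("handle",onplane(S,a,.38).round(3))
for a in((403,143),(410,243)): print("handle top",onplane(T,a,.38).round(3))
print("post",onplane(S,(225,320),0).round(3),onplane(T,(230,230),0).round(3))
for n,c,r in(("s",S,(230,180,180,180)),("t",T,(200,170,200,140))):
    x,y,w,h=r; cv2.imwrite(f"pics/{n}crop.png",cv2.resize(c["img"][y:y+h,x:x+w,::-1],None,fx=3.3 if n=="s" else 4,fy=3.3 if n=="s" else 4,interpolation=cv2.INTER_CUBIC))
E
```

```text
scene B (69, 346, 40, 12) 332.5 [0.805 0.548 0.014]
scene B (354, 262, 18, 18) 226.5 [ 0.445 -0.176  0.014]
scene G (270, 333, 13, 17) 147.5 [0.465 0.208 0.014]
scene G (215, 389, 12, 14) 118.5 [0.456 0.415 0.014]
top B (136, 182, 16, 18) 51.5 [0.806 0.545 0.014]
top B (360, 166, 26, 9) 46.5 [ 0.974 -0.309  0.014]
top B (327, 284, 12, 10) 39.0 [ 0.461 -0.174  0.014]
top B (395, 179, 6, 19) 26.0 [ 0.896 -0.402  0.014]
top G (216, 274, 11, 11) 80.5 [0.465 0.2   0.014]
shaft_end (array([0.4806562 , 0.01301638, 0.11805475]), np.float64(0.004041042871231144))
handle [ 0.795 -0.299  0.38 ]
handle [ 0.432 -0.321  0.38 ]
handle top [ 0.796 -0.352  0.38 ]
handle top [ 0.436 -0.358  0.38 ]
post [0.631 0.236 0.   ] [0.67  0.202 0.   ]
```

View pics/scrop.png

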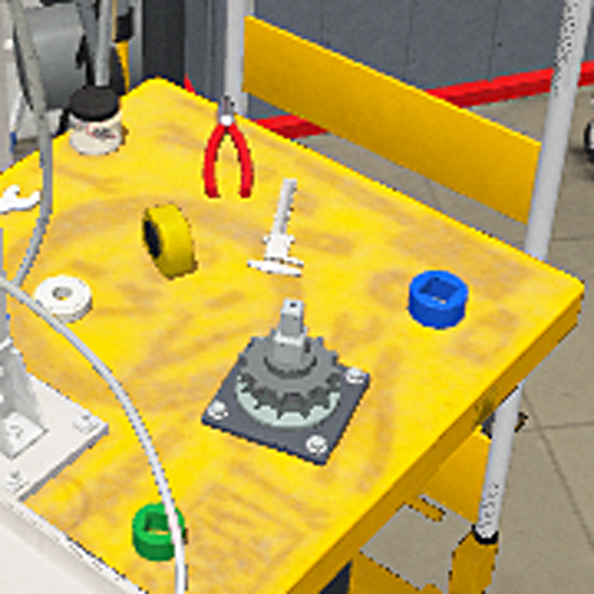

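View pics/tcrop.png

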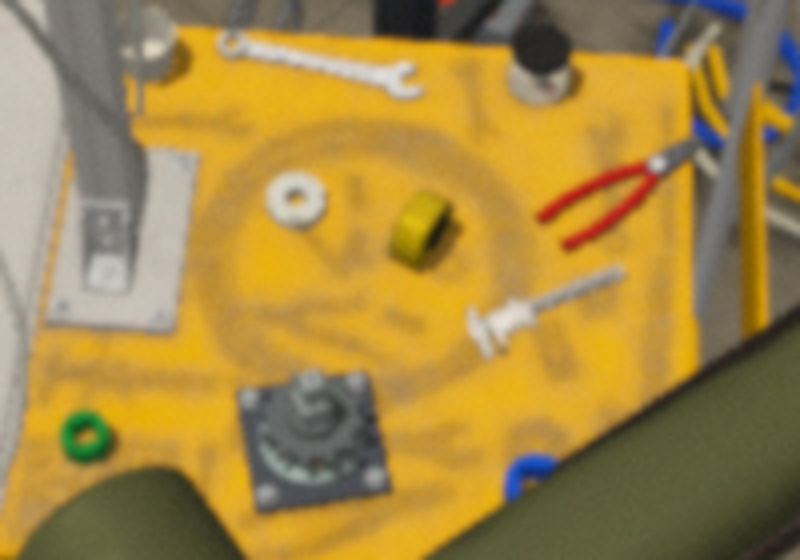

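The top view confirms it. The blue spacer is near (0.45,-0.175), the shaft near (0.48,0.013), and the larger green near (0.465,0.204), at about (222,280). The handle runs along y≈-0.34 from x≈0.42. I'll come in round its near end to a viewing pose.

Run:
```python
from h import *
bot.move_linear([0.24,-0.33,0.30],rate=0.3)
q=bot.sense()["qpos"].copy(); q[0]=-10; q[5]=-80; bot.move_j(q)
bot.move_to([0.55,-0.03,0.27],down(90))
bot.sleep(0.3)
c=bot.read_camera("wrist"); s=bot.sense(); print(s["time_s"],s["eef_pos"],s["qpos"],s["force"],c["cam_to_world"].round(3))
cv2.imwrite("pics/w1.png",c["img"][:,:,::-1]); np.savez("w1.npz",**c)
```

```text
3.4333 [ 0.54983893 -0.03046542  0.27033707] [ 1.77351056e+01 -4.95689163e+00  6.45293431e-01  1.31611956e-03
 -9.55654131e+01 -1.07771387e+02] [-0.02460246 -0.22964162 -0.52834993] [[-0.     0.948  0.318  0.469]
 [ 1.     0.     0.    -0.031]
 [ 0.     0.318 -0.948  0.402]
 [ 0.     0.     0.     1.   ]]
```

View pics/w1.png

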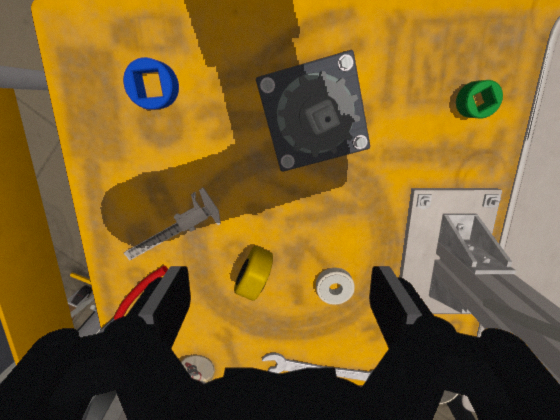

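The wrist view shows blue at (151,84), the shaft at (325,118), green at (480,98), and the bystanders below them. I'll enlarge the three parts.

Run:
```python
from h import *
c=dict(np.load("w1.npz")); im=c["img"]
for nm,col in(("B",BLUE),("G",GREEN)):
    for b in blobs(im,*col,300)[:2]:
        for z in ((0.014,) if nm=="B" else (0.012,)):
            P=np.array([onplane(c,p,z)[:2] for p in b[:,0].astype(float)]).astype(np.float32)
            print(nm,cv2.boundingRect(b),cv2.minEnclosingCircle(P*1000),cv2.fitEllipse(P*1000))
def crop(x,y,w,h,f): return cv2.resize(im[y:y+h,x:x+w,::-1],None,fx=f,fy=f,interpolation=cv2.INTER_CUBIC)
o=np.hstack([crop(115,45,70,80,5),crop(450,60,70,80,5)]); cv2.imwrite("pics/sp.png",o)
cv2.imwrite("pics/st.png",crop(255,50,120,120,5))
```

```text
B (124, 58, 54, 51) ((451.4005126953125, -179.30494689941406), 30.654560089111328) ((451.5038146972656, -179.6403350830078), (53.695640563964844, 61.05899429321289), 172.5211944580078)
G (456, 81, 47, 37) ((467.54534912109375, 202.55355834960938), 26.543193817138672) ((467.8518981933594, 202.8381805419922), (40.859474182128906, 53.21826934814453), 0.6563135385513306)
```

View pics/sp.png

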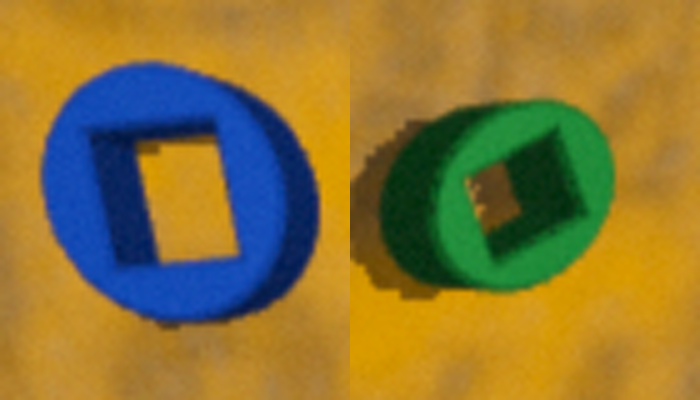

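View pics/st.png

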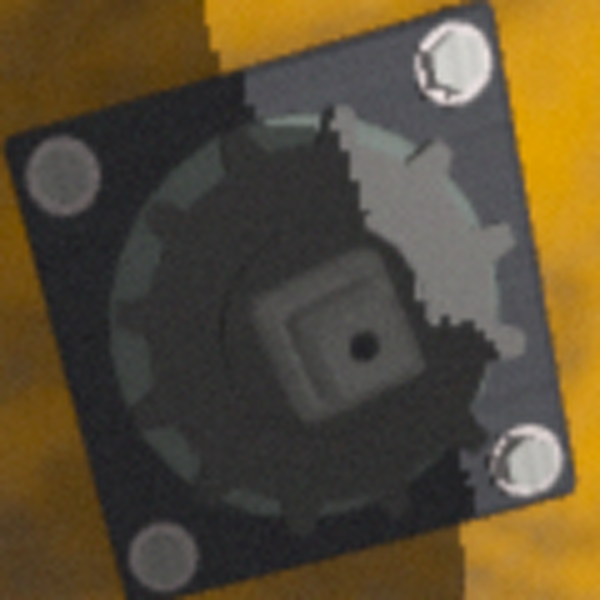

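Run:
```python
from h import *
c=dict(np.load("w1.npz")); S=bot.read_camera("scene")
def sq(pts,off,z,f=5):
    P=np.array([onplane(c,(p[0]/f+off[0]-.4,p[1]/f+off[1]-.4),z)[:2] for p in pts])*1000
    d=np.roll(P,-1,0)-P; L=np.linalg.norm(d,axis=1); a=np.degrees(np.arctan2(d[:,1],d[:,0]))
    am=np.degrees(np.angle(np.mean(np.exp(4j*np.radians(a)))))/4
    print(P.mean(0).round(1),L.round(1),(a%90).round(1),"yaw",round(am,1)); return P
sq([(90,133),(215,118),(240,255),(118,267)],(115,45),.028)
sq([(113,177),(207,127),(238,213),(143,262)],(450,60),.024)
for z in(.01,.0125,.015): sq([(5,140),(490,3),(578,490),(130,600)],(255,50),z)
sq([(62,175),(453,62),(528,460),(163,557)],(255,50),.018)
for z in (.080,.085,.09): sq([(250,300),(370,248),(425,362),(310,425)],(255,50),z)
w=(255+365/5-.4,50+347/5-.4)
print(cross(S,(318.0,271.6),c,w))
for z in(.115,.118,.121): print(onplane(c,w,z))
```

```text
[ 451.5 -177.1] [27.9 28.3 27.8 27.9] [6.2 4.3 5.3 4.5] yaw 5.1
[467.4 201.8] [21.8 21.4 22.3 21.2] [29.1 30.9 28.8 29.6] yaw 29.6
[484.3  10.9] [113.6 112.9 114.1 111.7] [14.6 15.3 14.  15. ] yaw 14.7
[484.2  10.6] [112.8 112.2 113.4 111. ] [14.6 15.3 14.  15. ] yaw 14.7
[484.1  10.3] [112.1 111.5 112.6 110.3] [14.6 15.3 14.  15. ] yaw 14.7
[484.3  10.2] [90.6 90.8 90.7 90.7] [15.1 15.2 15.  15.1] yaw 15.1
[484.3  11. ] [24.9 24.5 25.4 27.1] [22.7 29.2 28.7 27.8] yaw 27.1
[484.1  10.3] [24.5 24.1 25.  26.7] [22.7 29.2 28.7 27.8] yaw 27.1
[483.8   9.7] [24.2 23.7 24.6 26.3] [22.7 29.2 28.7 27.8] yaw 27.1
(array([0.48428468, 0.01094976, 0.11429882]), np.float64(0.0010735303450185073))
[0.48471676 0.01111177 0.115     ]
[0.48455023 0.01066944 0.118     ]
[0.48438371 0.0102271  0.121     ]
```

Shaft axis is about (484.3,10.8) mm with its end at z≈0.116 and its square at about 27.5° yaw. The blue bore is at 5° and the green bore at about 29.6°. Now I'll grasp blue and carry it over the shaft pre-turned to match.

Run:
```python
from h import *
R=down(90)
bot.move_to([0.4515,-0.1778,0.07],R)
print(bot.move_linear([0.4515,-0.1778,0.013],rate=0.08,stop_force=8))
print(bot.sense()["eef_pos"])
bot.gripper_to(0.045,50); s=bot.sense(); print(s["width"],s["force"],s["time_s"])
bot.move_linear([0.4515,-0.1778,0.16],rate=0.15)
s=bot.sense(); print(s["width"],s["force"])
bot.move_to([0.4843,0.0108,0.165],down(112.5)); bot.sleep(.3)
s=bot.sense(); print(s["width"],s["force"],s["torque"],s["eef_pos"],s["time_s"])
for n in("scene","wrist"):
    c=bot.read_camera(n); im=c["img"][:,:,::-1]
    if n=="scene": im=cv2.resize(im[200:340,250:420],None,fx=4,fy=4,interpolation=cv2.INTER_CUBIC)
    cv2.imwrite(f"pics/{n}2.png",im)
```

```text
False
[ 0.45195296 -0.1778844   0.01357146]
0.0519158709537204 [-0.78157097  0.84814193  4.43321662] 5.7917
0.05171601609440033 [-0.15478762 -0.56438756 -1.07707383]
0.05185505421156013 [-0.24602892  0.09763467 -1.02139757] [-0.02719384  0.01073362 -0.01634586] [0.4842687  0.01000415 0.16494049] 8.0167
```

View pics/scene2.png

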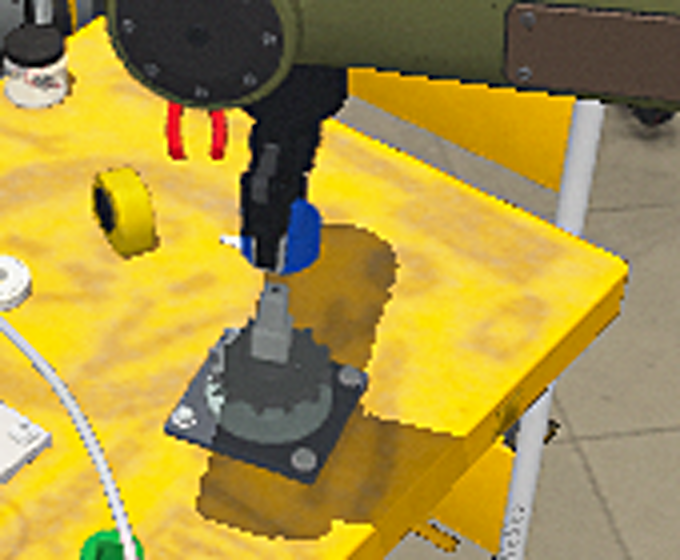

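View pics/wrist2.png

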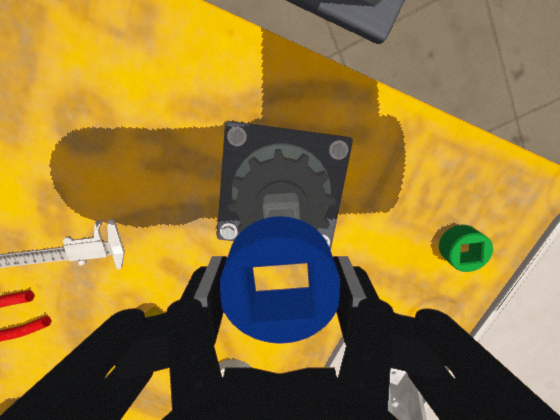

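Blue hangs level between the pads (centre about (281,280) in the wrist view), with the bore sides in line with the picture. The shaft shows just above it at (283,205). I'll measure the in-hand offset, then lower with force guarding.

Run:
```python
from h import *
c=bot.read_camera("wrist"); s=bot.sense(); p=s["eef_pos"]; R=s["ee_rot"]
b=blobs(c["img"],(100,150,25),(125,255,255),500)[0]
zc=p[2]-0.013+0.014
P=np.array([onplane(c,q,zc)[:2] for q in b[:,0].astype(float)]).astype(np.float32)
(m,r)=cv2.minEnclosingCircle(P*1000); d=np.array([*m,0])/1000-np.array([p[0],p[1],0])
print(m,r,"tool-frame off mm",(R.T@d*1000).round(1), "fitE",cv2.fitEllipse(P*1000))
x,y=215,210
cv2.imwrite("pics/w2c.png",cv2.resize(c["img"][y:y+140,x:x+140,::-1],None,fx=4,fy=4,interpolation=cv2.INTER_CUBIC)); np.savez("w2.npz",**c)
```

```text
(486.25048828125, 10.305058479309082) 34.23757553100586 tool-frame off mm [ 0.  -0.8  1.8] fitE ((486.8860168457031, 10.646012306213379), (57.54064178466797, 68.52473449707031), 112.5357666015625)
```

View pics/w2c.png

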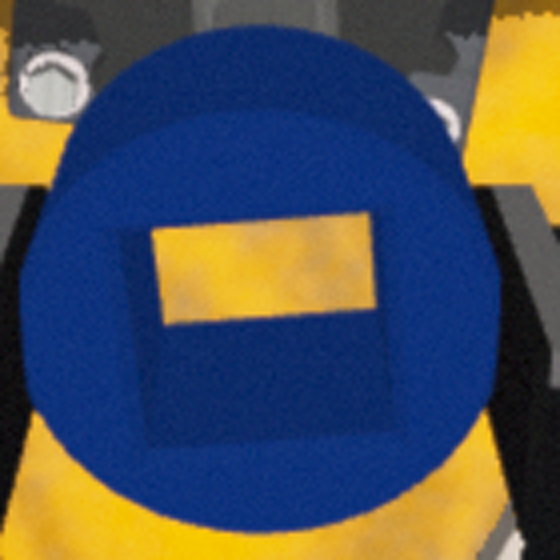

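```bash
cat >> h.py <<'E'
def st(tag=""):
    s=bot.sense(); print(tag,"t%.1f"%s["time_s"],"p",(s["eef_pos"]*1000).round(1),"F",s["force"].round(1),"T",s["torque"].round(2),"w",round(s["width"]*1000,1)); return s
E
python3 - <<'E'
from h import *
R=down(112.5); x,y=0.4843,0.0108
st()
print(bot.move_linear([x,y,0.112],R,rate=0.08,stop_force=5)); st()
print(bot.move_linear([x,y,0.072],R,rate=0.025,stop_force=6)); st()
bot.sleep(.2); st()
E
```

```text
t8.2 p [484.3  10.4 165. ] F [ 0.6  0.5 -1. ] T [ 0.03  0.05 -0.05] w 51.8
False
 t9.0 p [484.6  10.8 112.5] F [-0.2 -0.2 -1.6] T [-0.02 -0.03 -0.04] w 51.9
True
 t10.4 p [484.7  11.   74. ] F [-1.6  0.5  4.5] T [ 0.08  0.25 -0.07] w 52.1
 t10.6 p [484.7  10.9  73.9] F [-2.3 -0.1  5.4] T [ 0.06  0.68 -0.03] w 51.7
```

No resistance until TCP z = 74 mm, which is where home was expected (about 74). I'll release and look.

Run:
```python
from h import *
bot.gripper_to(0.075); st("open")
s=bot.sense()
bot.move_linear([0.4843,0.0108,0.16],down(112.5),rate=0.12); st()
bot.move_to([0.553,0.045,0.22],down(90)); bot.sleep(.2); st()
c=bot.read_camera("wrist"); np.savez("w3.npz",**c); cv2.imwrite("pics/w3.png",c["img"][:,:,::-1])
c=bot.read_camera("scene"); np.savez("s3.npz",**c); cv2.imwrite("pics/s3.png",cv2.resize(c["img"][240:340,260:400,::-1],None,fx=5,fy=5,interpolation=cv2.INTER_CUBIC))
```

```text
open t10.9 p [484.4  11.1  73. ] F [0.1 0.2 0.1] T [ 0.02  0.03 -0.01] w 75.0
 t11.8 p [483.9  10.8 159. ] F [-0.9  0.6  0. ] T [ 0.02  0.01 -0.  ] w 74.9
 t12.5 p [552.1  44.6 219. ] F [ 0.4 -1.   0.7] T [ 0.03  0.02 -0.02] w 75.0
```

View pics/w3.png

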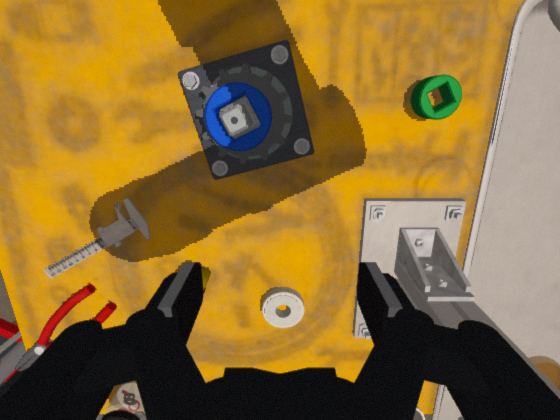

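View pics/s3.png

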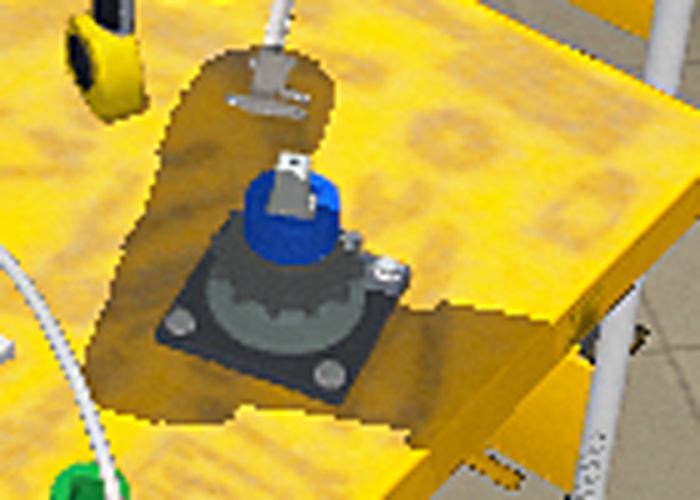

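Blue sits on the hub, and about half the upper shaft (27 mm) shows above it. Before going for green at (437,97), I'll check where the white hose near it in the scene view actually runs.

Run:
```python
from h import *
c=bot.read_camera("top"); im=c["img"][:,:,::-1]
np.savez("t3.npz",**c)
a=cv2.resize(im[130:310,50:250],None,fx=4,fy=4,interpolation=cv2.INTER_CUBIC)[:600]
cv2.imwrite("pics/t3.png",a)
s=dict(np.load("s3.npz"))["img"][230:420,100:300,::-1]
cv2.imwrite("pics/s3b.png",cv2.resize(s,None,fx=3.1,fy=3.1,interpolation=cv2.INTER_CUBIC))
```

```text
(no output)
```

View pics/t3.png

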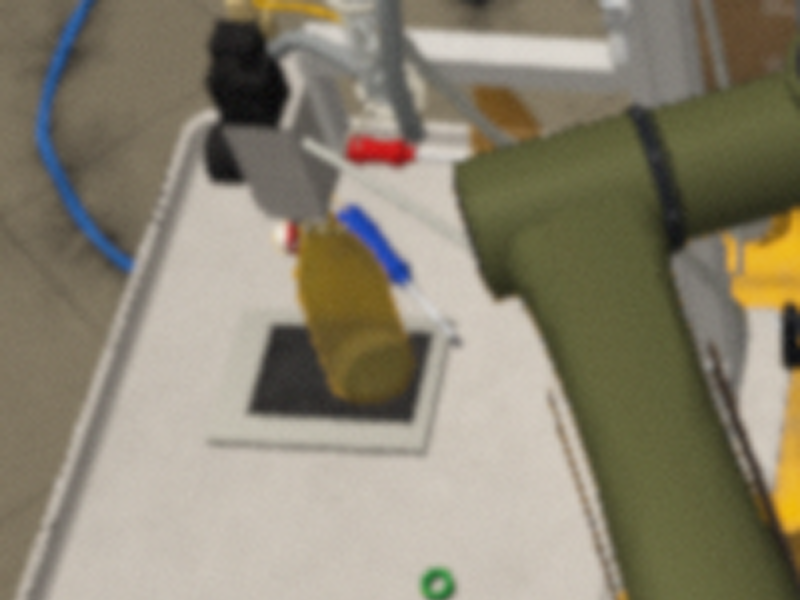

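View pics/s3b.png

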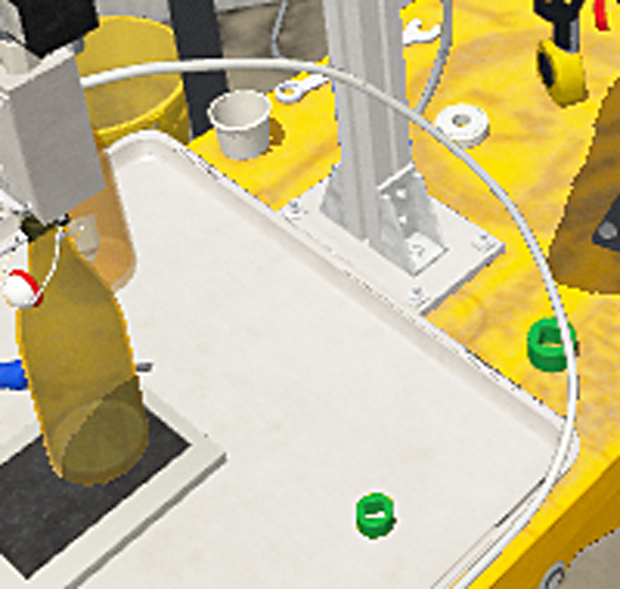

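Run:
```python
import cv2
im=cv2.imread("pics/top0.png")
cv2.imwrite("pics/t0b.png",cv2.resize(im[155:330,90:270],None,fx=3.4,fy=3.4,interpolation=cv2.INTER_CUBIC))
```

```text
(no output)
```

View pics/t0b.png

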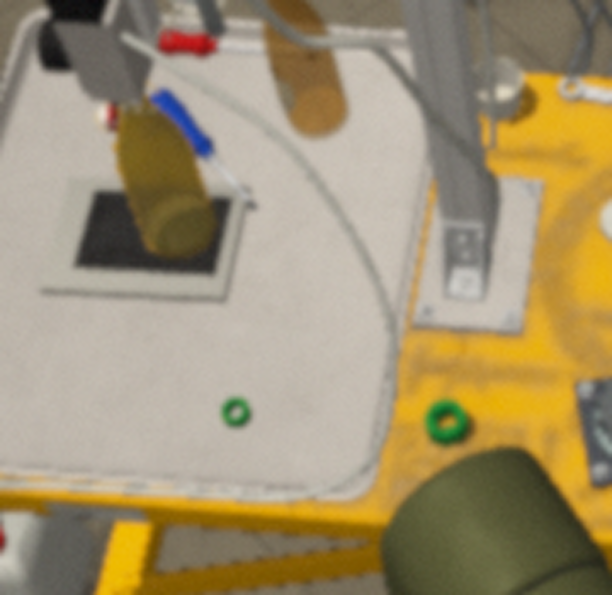

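Run:
```python
from h import *
t=dict(np.load("t3.npz")); s=dict(np.load("s3.npz"))
sc=np.array([(400,95),(460,147),(520,220),(555,300),(573,380),(560,450),(520,528),(460,580)])/3.1+[100,230]
k=np.linspace(0,7,71); sp=np.c_[np.interp(k,range(8),sc[:,0]),np.interp(k,range(8),sc[:,1])]
for q in [(270,130),(330,205),(375,285),(393,330),(388,400),(370,455)]:
    r=[cross(t,(q[0]/3.4+90,q[1]/3.4+155),s,p) for p in sp]; i=np.argmin([x[1] for x in r]); print(q,sp[i].round(),r[i][0].round(3),round(r[i][1],4))
# green & shaft in w3
c=dict(np.load("w3.npz"));b=blobs(c["img"],*GREEN,300)[0]
P=np.array([onplane(c,q,.012)[:2] for q in b[:,0].astype(float)]).astype(np.float32)
print(cv2.minEnclosingCircle(P*1000))
im=c["img"]
f=lambda x,y:cv2.resize(im[y:y+60,x:x+60,::-1],None,fx=6,fy=6,interpolation=cv2.INTER_CUBIC)
cv2.imwrite("pics/w3c.png",np.hstack([f(408,67),f(205,88)]))
```

```text
(270, 130) [229. 261.] [0.522 0.325 0.364] 0.0606
(330, 205) [233. 264.] [0.527 0.286 0.299] 0.0023
(375, 285) [256. 287.] [0.492 0.25  0.224] 0.0024
(393, 330) [268. 301.] [0.47  0.235 0.182] 0.0036
(388, 400) [279. 327.] [0.429 0.24  0.124] 0.001
(370, 455) [285. 353.] [0.395 0.258 0.074] 0.0017
((467.3583679199219, 202.72901916503906), 25.199979782104492)
```

View pics/w3c.png

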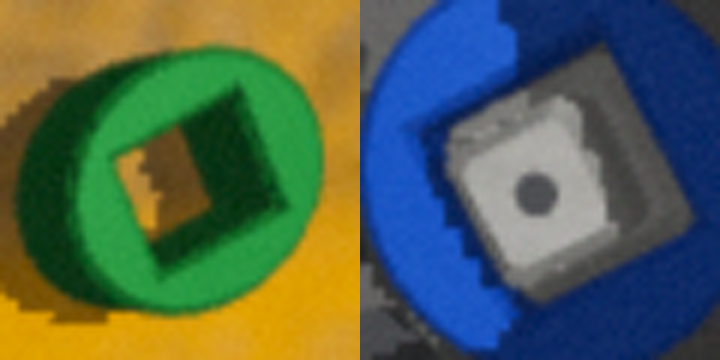

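This matters: the hose is a real obstacle in the air, passing about (0.47,0.235) at z≈0.18, only 35 mm beyond green's axis. I'll look at how the arm's links lie before planning the green grasp.

Run:
```python
from h import *
im=dict(np.load("s3.npz"))["img"]; cv2.imwrite("pics/s3full.png",im[:,:,::-1])
im=dict(np.load("t3.npz"))["img"]; cv2.imwrite("pics/t3full.png",im[:,:,::-1])
for p in [(.45,.1,.1),(.467,.203,.08),(.467,.12,.1)]:
    for R in (down(90),down(0),down(180),down(-90)):
        q=bot.inverse_kinematics(p,R); print(p,None if q is None else np.round(q,0))
```

```text
(0.45, 0.1, 0.1) [  38.  -18.  -29.    0.  -80. -128.]
(0.45, 0.1, 0.1) [ 38. -18. -29.   0. -80. 142.]
(0.45, 0.1, 0.1) [ 38. -18. -29.   0. -80. -38.]
(0.45, 0.1, 0.1) [ 38. -18. -29.   0. -80.  52.]
(0.467, 0.203, 0.08) [  46.   -9.  -23.    0.  -76. -136.]
(0.467, 0.203, 0.08) [ 46.  -9. -23.   0. -76. 134.]
(0.467, 0.203, 0.08) [ 46.  -9. -23.   0. -76. -46.]
(0.467, 0.203, 0.08) [ 46.  -9. -23.   0. -76.  44.]
(0.467, 0.12, 0.1) [  38.  -15.  -26.    0.  -79. -128.]
(0.467, 0.12, 0.1) [ 38. -15. -26.   0. -79. 142.]
(0.467, 0.12, 0.1) [ 38. -15. -26.   0. -79. -38.]
(0.467, 0.12, 0.1) [ 38. -15. -26.   0. -79.  52.]
```

View pics/s3full.png

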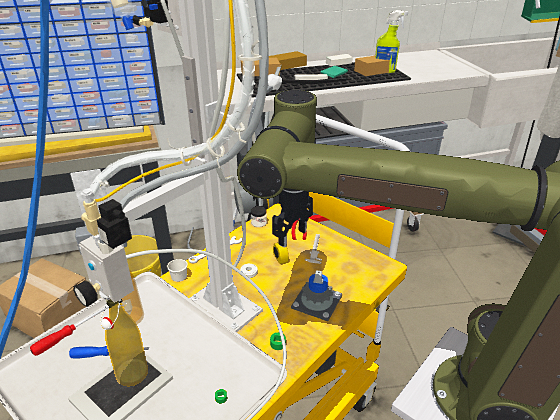

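View pics/t3full.png

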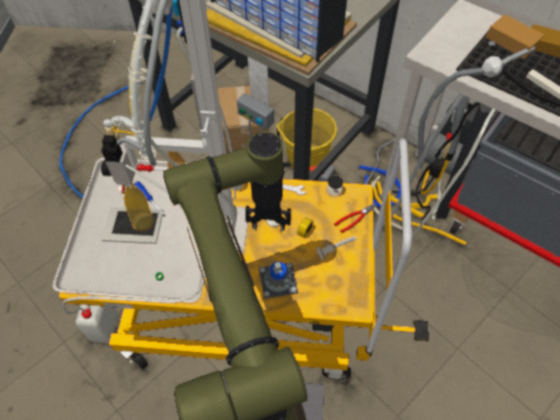

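Run:
```python
from h import *
t=dict(np.load("t3.npz")); s=dict(np.load("s3.npz"))
print(cross(t,(190,182),s,(263,170)), cross(t,(265,150),s,(300,110)))
def tilt(yaw,th): # lean tool body toward -tool z ... rotate about jaw axis
    from scipy.spatial.transform import Rotation as Ro
    R=down(yaw); return Ro.from_rotvec(np.radians(th)*R[:,1]).as_matrix()@R
for yaw in (180,0):
  for th in(-35,-25,25,35):
    R=tilt(yaw,th); 
    for p in [(.467,.2027,.06),(.467,.2027,.016)]:
        q=bot.inverse_kinematics(p,R); print(yaw,th,R[:,0].round(2),None if q is None else np.round(q,0))
```

```text
(array([0.47681007, 0.23325475, 0.53616351]), np.float64(0.0012738616387128808)) (array([0.54575341, 0.04233597, 0.58882797]), np.float64(0.016615410197832244))
180 -35 [ 0.    0.57 -0.82] [ 21. -12. -22. -35. -69. -12.]
180 -35 [ 0.    0.57 -0.82] [ 21.  -9. -24. -36. -65.  -8.]
180 -25 [ 0.    0.42 -0.91] [ 30. -13. -24. -23. -68. -23.]
180 -25 [ 0.    0.42 -0.91] [ 30. -11. -26. -24. -63. -21.]
180 25 [-0.   -0.42 -0.91] [ 56.   4. -21.  14. -86. -59.]
180 25 [-0.   -0.42 -0.91] [ 56.   6. -23.  14. -82. -60.]
180 35 [-0.   -0.57 -0.82] [ 58.  10. -19.  18. -92. -62.]
180 35 [-0.   -0.57 -0.82] [ 58.  13. -20.  18. -88. -64.]
0 -35 [ 0.   -0.57 -0.82] [ 58.  10. -19.  18. -92. 118.]
0 -35 [ 0.   -0.57 -0.82] [ 58.  13. -20.  18. -88. 116.]
0 -25 [ 0.   -0.42 -0.91] [ 56.   4. -21.  14. -86. 121.]
0 -25 [ 0.   -0.42 -0.91] [ 56.   6. -23.  14. -82. 120.]
0 25 [ 0.    0.42 -0.91] [ 30. -13. -24. -23. -68. 157.]
0 25 [ 0.    0.42 -0.91] [ 30. -11. -26. -24. -63. 159.]
0 35 [ 0.    0.57 -0.82] [ 21. -12. -22. -35. -69. 168.]
0 35 [ 0.    0.57 -0.82] None
```

Plan for green: the jaw runs along world x and the tool leans 22° toward -y about the jaw axis, so the body and wrist stay clear of the hose. The part stays flat in the pads, so I can keep that lean for the insertion. I'll recheck the yaws from this view, then grasp.

```bash
cat >> h.py <<'E'
from scipy.spatial.transform import Rotation as Ro
def tilt(yaw,th):
    R=down(yaw); return Ro.from_rotvec(np.radians(th)*R[:,1]).as_matrix()@R
def rz(a): return Ro.from_euler("z",a,degrees=True).as_matrix()
E
python3 - <<'E'
from h import *
c=dict(np.load("w3.npz"))
def sq(pts,off,z,f=6):
    P=np.array([onplane(c,(p[0]/f+off[0]-.4,p[1]/f+off[1]-.4),z)[:2] for p in pts])*1000
    d=np.roll(P,-1,0)-P; L=np.linalg.norm(d,axis=1); a=np.degrees(np.arctan2(d[:,1],d[:,0]))
    print(P.mean(0).round(1),L.round(1),(a%90).round(1))
sq([(108,155),(238,88),(290,207),(160,278)],(408,67),.024)
sq([(100,150),(215,100),(255,222),(145,272)],(205,88),.115)
print(onplane(c,(205+177/6-.4,88+195/6-.4),.116))
R=tilt(180,-22); a=R[:,0]; T=np.array([.4674,.2027,.0175])
bot.gripper_to(0.068)
bot.move_to(T-0.09*a,R); st()
print(bot.move_linear(T,R,rate=0.08,stop_force=6)); st()
bot.gripper_to(0.034,45); st("grip")
c=bot.read_camera("wrist"); cv2.imwrite("pics/w4.png",c["img"][:,:,::-1])
E
```

```text
[467.8 201.9] [21.9 21.6 22.5 22.3] [27.7 32.6 29.8 30.9]
[483.9  11.3] [15.1 14.7 14.9 15. ] [22.3 17.1 23.6 18.2]
[0.48476514 0.01121391 0.116     ]
 t14.3 p [467.7 168.9 101.3] F [-0.2 -0.1 -0.1] T [-1.05 -0.06  0.01] w 68.0
False
 t15.6 p [467.8 202.7  18.1] F [-0.2  1.2  0.4] T [-1.02  0.03 -0.03] w 67.6
grip t15.9 p [467.9 202.7  18.3] F [-1.4 -1.5  3. ] T [-0.86  0.21  0.09] w 39.7
```

View pics/w4.png

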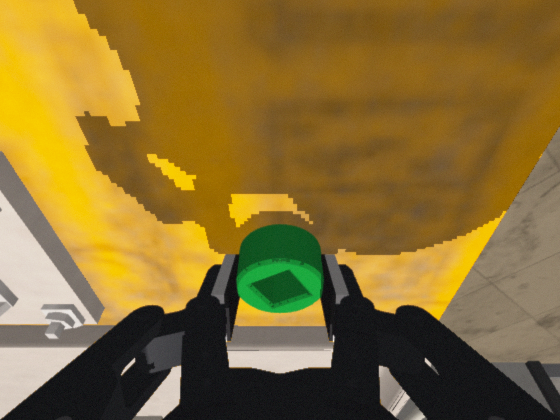

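Green is gripped squarely at about (281,268) and flat. Next I'll back out along the tool axis, carry it over the shaft, and lower it with guarding.

Run:
```python
from h import *
R=tilt(180,-22); a=R[:,0]; T=np.array([.4674,.2027,.0175])
bot.move_linear(T-0.12*a,R,rate=0.15)
bot.move_linear([.4674,.14,.17],R,rate=0.2); st()
R2=rz(-5)@R
bot.move_to([.4845,.0110,.17],R2); bot.sleep(.2); st()
c=bot.read_camera("wrist"); cv2.imwrite("pics/w5.png",c["img"][:,:,::-1])
print(bot.move_linear([.4845,.0110,.140],R2,rate=0.05,stop_force=5)); st()
c=bot.read_camera("scene"); cv2.imwrite("pics/s5.png",cv2.resize(c["img"][200:340,240:420,::-1],None,fx=4,fy=4,interpolation=cv2.INTER_CUBIC))
```

```text
t17.3 p [467.5 140.2 169.8] F [-0.   1.1 -1.5] T [-1.13  0.06  0.  ] w 39.7
 t18.1 p [484.3  12.  169.6] F [-0.   0.3 -0.2] T [-1.09  0.06 -0.02] w 39.3
False
 t18.9 p [484.6  10.9 140.2] F [ 0.8  0.1 -0.7] T [-1.08  0.08 -0.02] w 39.7
```

View pics/w5.png

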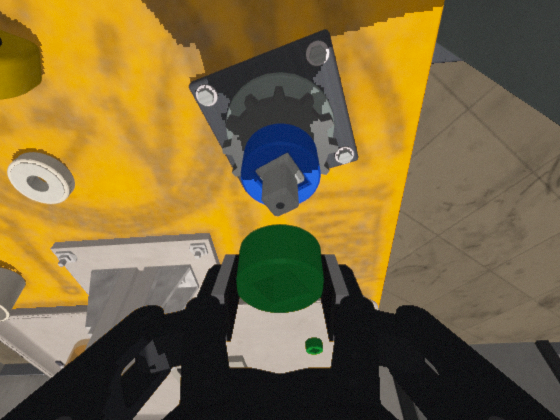

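View pics/s5.png

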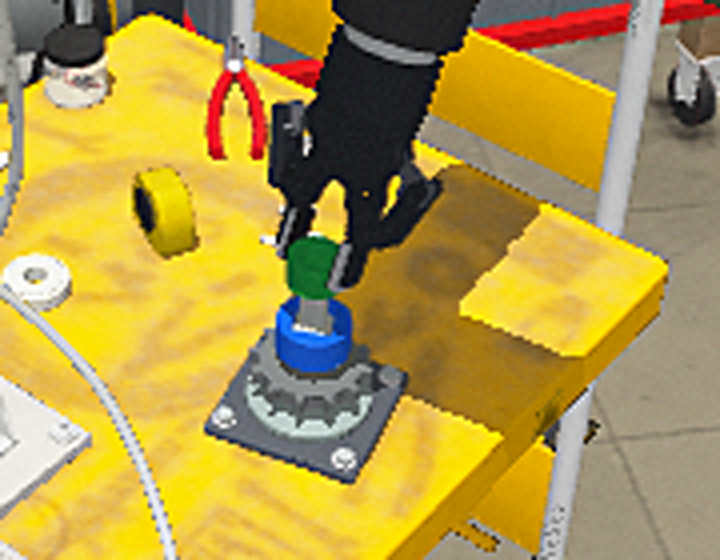

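Green sits level over the shaft end, and the shaft's tip at (281,205) lines up with the part's column at 281. Lowering by feel.

Run:
```python
from h import *
R2=rz(-5)@tilt(180,-22)
print(bot.move_linear([.4845,.0110,.104],R2,rate=0.02,stop_force=5)); st(); bot.sleep(.1); st()
```

```text
True
 t20.5 p [484.5  11.  106.2] F [-0.1 -0.8  4. ] T [-0.56  0.22  0.06] w 39.8
 t20.6 p [484.5  11.  106.2] F [-0.6 -0.2  4.9] T [-0.45  0.21  0.09] w 40.2
```

It went straight down to TCP z = 106.2 mm against the 106 expected for home, touching at 5 N. Release, back off and verify.

Run:
```python
from h import *
R2=rz(-5)@tilt(180,-22); a=R2[:,0]
bot.gripper_to(0.065); st("open")
p=np.array([.4845,.0110,.106])
bot.move_linear(p-0.1*a,R2,rate=0.12)
bot.move_to([0.555,0.0,0.25],down(90)); bot.sleep(.3); st()
c=bot.read_camera("wrist"); np.savez("w6.npz",**c); cv2.imwrite("pics/w6.png",c["img"][:,:,::-1])
s=bot.read_camera("scene"); np.savez("s6.npz",**s); cv2.imwrite("pics/s6.png",cv2.resize(s["img"][200:340,240:420,::-1],None,fx=4,fy=4,interpolation=cv2.INTER_CUBIC))
for nm,cc in(("w",c),("s",s)):
    for col,B,z in(("B",BLUE,.0745),("G",((55,100,25),(85,255,255)),.1005)):
        for b in blobs(cc["img"],*B,60):
            P=np.array([onplane(cc,q,z)[:2] for q in b[:,0].astype(float)]).astype(np.float32)
            m,r=cv2.minEnclosingCircle(P*1000)
            if np.hypot(m[0]-484,m[1]-11)<50: print(nm,col,np.round(m,1),round(r,1),cv2.boundingRect(b),"pred centre px",proj(cc,(.4845,.011,z)).round(1))
```

```text
open t20.9 p [483.7  11.1 104.8] F [ 0.3 -0.8 -0.4] T [-0.98  0.05  0.02] w 65.1
 t23.8 p [ 5.549e+02 -2.000e-01  2.500e+02] F [0.  0.8 0.5] T [ 0.01 -0.08 -0.02] w 64.7
w B [484.6  10.5] 28.1 (262, 80, 60, 63) pred centre px [292.1 112. ]
w G [485.4  10.6] 21.6 (268, 88, 50, 52) pred centre px [293.3 113. ]
s B [480.2  13.5] 36.3 (309, 276, 19, 17) pred centre px [317.1 282.1]
s G [480.7  11.2] 31.1 (311, 269, 15, 15) pred centre px [317.5 275.2]
```

View pics/w6.png

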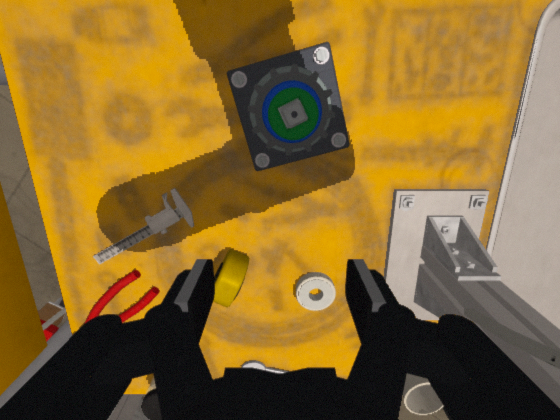

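View pics/s6.png

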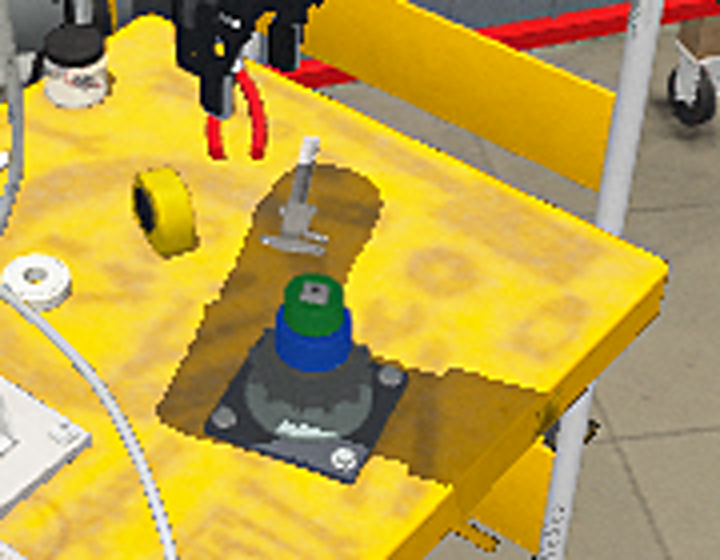

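Both spacers are stacked flat, with just the shaft's bevelled tip standing out of the green. In the wrist view they are concentric at (293,113). The bystanders haven't moved and the robot is clear.

Run:
```python
from h import *
st(); bot.finish_job()
```

```text
t23.9 p [ 5.55e+02 -1.00e-01  2.50e+02] F [-0.1 -0.2 -0.4] T [ 0.   -0.03 -0.01] w 65.2
the job is handed in; nothing more can be done
```

I threaded both spacers onto the shaft, blue first and then the larger green one, and handed the job in at 23.9 s. The hand-in gives no verdict.

- **Fit:** I turned each spacer to match the shaft's angle as seen in the wrist camera, then lowered it slowly with a force stop. Both slid over their squares on the first try, so no turning by feel was needed, and contact stayed around 5 N.
- **Hose:** A white hose hangs close to where the green spacer lay. I gripped that spacer with the tool leaning 22° away from the hose and kept that lean for the insertion.
- **Seating:** Blue stopped with the tool at 74.0 mm and green at 106.2 mm, against about 74 mm and 106 mm expected for fully home.
- **Final view:** In the last wrist picture both centres were within about 1 mm of the shaft axis. The stack looked flat, with only the shaft's bevelled tip above the green. The caliper, tape measure, pliers and thread tape looked unmoved, and the robot was clear of everything.
- **Disagreements:**
  - The scene camera put both centres about 4–5 mm off the axis. I put that down to its oblique, partly hidden view, since each spacer could only drop over its square if centred.
  - Two readings of the shaft's angle differed by about 7° (27° and 20°). I set the green spacer at about 25°, between the two.

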